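# Lock the test-cassette reader by feel

## Robot

A 6-joint arm with a two-finger parallel gripper is mounted at the origin on the work surface. World frame = base frame: x ahead of the robot, y to its left, z up, the work surface at z = 0. Lengths are in m, angles in rad, forces in N, time in s.
With the tool pointing down it reaches from about 0.3 to 0.875 m from the base axis. Payload 4.2 kg.
Tool frame: the origin (TCP) lies on the centre line of the jaws, within the pads' length; the fingertips stand 22 mm ahead of it and the grasp point (between the pads) lies 3 mm ahead of it (arm.tips_ahead is the distance from the TCP to the fingertips, in m); x points along the fingers, y is the direction in which the jaws open and shut, and the axes are right-handed (so a half turn about x gives the same grasp; the last joint's range is limited). The gripper opens to 85 mm and grips with 20 to 120 N. Pads are 22 mm wide; open, the fingers measure 114 mm over their backs; the gripper's body (76 mm by 85 mm) begins 54 mm behind the grasp point. The pads swing forward as they close: fully open they stand 13 mm farther back than shut.
Start: joints at [-1.169, 0.32, 1.565, -0, 1.257, -0.02], TCP at [0.235, -0.525, 0.253] pointing down, gripper open.
Joint ranges: [-3.11, 3.11], [-0.84, 2.01], [0.21, 2.61], [-1.34, 4.49], [0.05, 2.63], [-2.56, 2.56]. Speed limits (rad/s): [2.57, 2.57, 3.14, 3.14, 3.14, 3.14].

## Interface

Orientations are given as a unit quaternion [x, y, z, w].
In Python, from cell import arm gives the robot as it stands.
- The arm moves only by the tool drive_tool, never from a script. Its argument "series" is a list of rows, each a list of 7 numbers: the shift along the world's x, y, z in cm, then the turn, a rotation vector about the world's x, y, z in rad, then the opening, from 0 (shut) to 1 (fully open). In form: [[tx, ty, tz, wx, wy, wz, claw], ...]. A call has 1 to 20 rows; each row shifts and turns the pose as measured when the row begins; what a row does not reach is not made up. A row lasts 1/12 s, in which the tool goes at most 41.7 mm and 7.16 degrees, less where a joint would pass 70% of its speed; a pose out of reach is approached as far as the arm can. A call is refused whole if a number of a shift passes 4.17 or a number of a turn 0.125, either way. A call with a gripper value outside its range is refused whole. The fingers move at their own pace and stop on an object; "grip_force" is the grip in N (left out, the last holds). Time passes only in rows, so rows that do not move let the fingers close. It gives the time, the measured TCP pose, the force and the opening at its end, in the units of the state.
- arm.observe(): the state, without advancing time (a new reading comes with each control period).
- arm.capture(name): name is "scene" or "side" or "wrist"; returns a dict with "frame" (384x512x3 uint8, blue, green, red), "fovy" (degrees; the focal length in pixels is half the picture's height over the tangent of half this angle, whatever the lens; pixels are square), "cx", "cy" (the principal point, pixels), "extrinsics" (4x4, takes a point from camera to world coordinates); the wrist camera has in their place "tool_from_camera" (4x4, takes a point from camera to tool coordinates, whose origin is the TCP and whose axes are the tool frame's). Camera axes: x right, y down, z forward; pixel columns grow to the right and rows downward; lengths in m; the calibration is good to about 2 mm. A picture is of the moment at which its call begins: read the wrist's pose just before it. There is no depth.
- arm.sign_off(): hands the job in, once; it reports no verdict.
Trained networks look in a picture, given as the dict that the camera call returned (one of the last four; its "shot" number tells which), for a name from the list of things; names that differ only in an ending like _2 or _b are one class to them, and where a whole thing is asked for, a point or a joint stands for the part that bears it (a point fixed in the world has none). Each returns a list of dicts, best first, with "conf" (0 to 1); they miss things now and then, are a little off and sometimes report something else, mostly with a low value. They report only what shows in the picture. A call takes as long as a camera call.
- arm.search_frame(picture, query): "centre" ([x, y, z] in m, in the coordinates of the camera as it stood for that picture, good to about 4 mm: the middle of the surface that is visible of it).
- arm.regions_of(picture, query): "mask" (384x512 bool, what is visible of it).
The state is a dict: "t": time; "joint_positions": joint angles; "qd": joint speeds; "effort": joint torques, N m; "position": TCP position; "eef_rot": TCP orientation; "contact_force": force on the tool from outside, world axes, zero at the start; "wrist_torque": the same for the moment, N m; "width": finger opening in m.
Only numpy, scipy, OpenCV 4.12 (cv2) and the standard library are available. Lean on these libraries where they do the work, as an engineer would, in place of code of your own. Each camera call takes 0.05 s, during which the arm holds its last target.

## Task

Push the cassette drawer of the white reader fully shut. Then lock it: turn the bar knob on its roof slowly clockwise until you feel the resistance dip and rise again at its hidden notch, press the knob gently down until it is fully home there, and let go. Never lean hard on the knob while it is off the notch, and leave the other things on the table where they are.

Things in the scene. Friction and masses are not known exactly. Their poses are not given: they have to be found in the camera images.
- reader: White cassette reader, a fixed box 200 (x) x 180 (y) x 100 mm high with a display strip and a drawer in its front. Origin at the centre of its underside on the table; its x axis points from the drawer front to the back, y to its left, z up.
- drawer_front (a point): Centre of the outer face of the drawer's front panel (130 mm wide, 50 mm high, lower edge 14 mm and upper edge 64 mm above the table). It faces the reader's -x; when shut this point is 112 mm in front of the reader's centre. Pushing takes 2 to 4 N; the drawer stays where it is left.
- drawer (a joint): How far the drawer stands open, m: 0 shut (against its end stop), up to 0.075 open; it slides out along the reader's -x.
- lock: Grey round boss, 68 mm across, 5 mm thick, fixed on the reader's roof under the black knob; origin on the vertical turning axis at the reader's centre. Inside, a sprung roller finds the notch: turning clockwise, over the last 0.1 rad the torque dips to about -0.1 N m (the knob is pulled on), then climbs at the notch, past 0.3 N m 0.03 rad beyond it; forced farther, it drops back to the drag.
- knob_grip (a point): Centre of the knob's bar, which is 46 mm long (this point's x axis), 16 mm thick (y) and 30 mm high; its top lies 15 mm above this point, and under the bar is a disc 48 mm across whose upper face lies 13 mm below this point. The point turns and sinks with the knob; with the knob up it is 133 mm above the table.
- lock_turn (a joint): Turn of the knob, rad: 0 with the bar along the reader's x, growing clockwise seen from above; end stops at 0 and 1.65, starts at 0 to 0.1. Even drag of about 0.06 N m; stays where left. One unseen notch lies somewhere in 0.4 to 1.45. Let go within about 0.06 rad of it, the knob pulls itself onto it.
- lock_press (a joint): How far the knob is pressed down, m: 0 up, 0.006 fully home. It needs about 4 N and stays where it is left. Off the notch, or with the drawer more than 4 mm open, a hidden bolt stops it after about 2 mm; on the notch (within about 0.02 rad) it sinks the whole 6 mm to an end stop.
- reagent: Small white reagent bottle, 30 mm across, 70 mm tall, beside the reader. Bystander. Origin under its centre.
- packs: Flat paper pack of swabs, 50 x 70 x 20 mm, in front of the reader to one side. Bystander. Origin under its centre.
- cassette: White test cassette, 70 x 20 x 6 mm, lying in front of the reader to one side. Bystander. Origin under its centre.
- timer: Grey bench timer, 60 x 60 x 18 mm, beside the reader. Bystander. Origin under its centre.
- sanitizer: Clear sanitizer bottle, 68 mm across, 160 mm tall, at the right of the table. Bystander. Origin under its centre.
- wipes: Pale yellow wipes pack, 110 x 180 x 60 mm, at the left of the table. Bystander. Origin under its centre.
- rack: White tube rack, 70 x 160 x 45 mm, with ten holes, at the right of the table. Bystander. Origin under its centre.

How it is judged:
By the outcome, as a careful person would: the job done as asked, in the order asked, and still so for the second after the job is handed in, with the robot touching nothing.
It also fails if it takes over 72 s, if anything falls off the work surface, if the arm or the gripper's body presses on something with over 40 N, if the wrist force passes 120 N, or if a joint passes its speed limit or range.

## Working session

There is one attempt and no reset: what is moved stays moved. The work goes in short steps, Python scripts to look and compute and a tool call to move; the robot and the scene stay as the last step left them, time stands still between calls to the robot, and variables do not carry over. Pictures are saved under pics/ and viewed, and the job is handed in when it is done.

Besides the shell and the picture viewer there is one more tool, called after "Request:" as name(argument=value, ...), one argument or row to a line, values as JSON. drive_tool: Moves the arm, as the interface text tells. Its arguments: {"type":"object","properties":{"series":{"type":"array","items":{"type":"array","items":{"type":"number"}}},"grip_force":{"type":"number"}},"required":["series"]}

```bash
mkdir -p pics; ls
python3 - <<'E'
from cell import arm
import cv2,numpy as np
s=arm.observe(); print(s)
print(arm.tips_ahead)
for n in ["scene","side"]:
    p=arm.capture(n); cv2.imwrite(f"pics/{n}0.png",p["frame"])
    print(n,p["fovy"],p["cx"],p["cy"],p["extrinsics"])
    for q in ["reader","drawer_front","lock","knob_grip","reagent","packs","cassette","timer","sanitizer","wipes","rack"]:
        try:
            r=arm.search_frame(p,q)
            for d in r[:2]:
                c=np.array(list(d["centre"])+[1]); print(q,round(d["conf"],2),np.round((np.array(p["extrinsics"])@c)[:3],3))
        except Exception as e: print(q,e)
E
```

```text
pics
{'t': 0.0, 'joint_positions': array([-1.16904104e+00,  3.20308094e-01,  1.56572679e+00,  3.18363681e-05,
        1.25735931e+00, -2.00077801e-02]), 'qd': array([ 0.0038019 ,  0.00113907,  0.00093429,  0.0003763 , -0.00055354,
       -0.00037568]), 'effort': array([-1.27821229e-03, -4.15528822e+01, -2.34163713e+01, -1.72102000e-04,
        8.07351200e-03,  1.32382457e-06]), 'position': array([ 0.23521761, -0.5241985 ,  0.25245437]), 'eef_rot': array([-0.6913322 , -0.14863693,  0.69155286, -0.14738213]), 'contact_force': array([ 0.52085332,  0.43361121, -0.49657828]), 'wrist_torque': array([-0.02949806, -0.0559473 , -0.00058199]), 'width': 0.08561807082400018}
0.022
scene 43.46289992159886 249.7873912510149 193.82350057346156 [[ 0.78291262  0.52240827 -0.33784233  1.04371084]
 [ 0.62212839 -0.65564469  0.42788586 -0.64080889]
 [ 0.00202658 -0.54517854 -0.83831751  1.38689945]
 [ 0.          0.          0.          1.        ]]
reader 0.8 [0.645 0.031 0.102]
reader 0.54 [0.65  0.061 0.132]
drawer_front 0.93 [0.511 0.027 0.034]
drawer_front 0.38 [0.649 0.063 0.139]
lock 0.74 [0.649 
[... 591 characters left out ...]
96 ]
 [-0.45501815 -0.65563142  0.60258271 -0.85480432]
 [-0.0053913  -0.67465193 -0.73811633  1.14081639]
 [ 0.          0.          0.          1.        ]]
reader 0.73 [0.64  0.063 0.127]
reader 0.67 [0.598 0.026 0.098]
drawer_front 0.87 [0.519 0.033 0.025]
drawer_front 0.63 [ 0.382 -0.507  0.038]
lock 0.73 [0.642 0.063 0.13 ]
lock 0.64 [0.634 0.06  0.118]
knob_grip 0.58 [0.642 0.065 0.128]
reagent 0.52 [ 0.672 -0.128  0.034]
packs 0.84 [ 0.552 -0.13   0.02 ]
cassette 0.56 [0.597 0.247 0.022]
cassette 0.41 [0.485 0.198 0.006]
timer 0.54 [0.601 0.25  0.018]
sanitizer 0.89 [ 0.555 -0.534  0.106]
wipes 0.84 [0.526 0.511 0.052]
rack 0.75 [ 0.381 -0.506  0.038]
rack 0.22 [ 0.558 -0.536  0.105]
```

View pics/scene0.png

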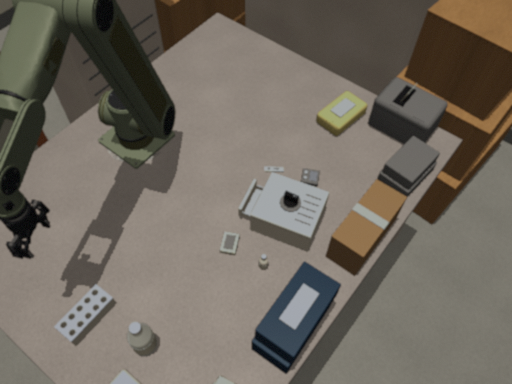

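View pics/side0.png

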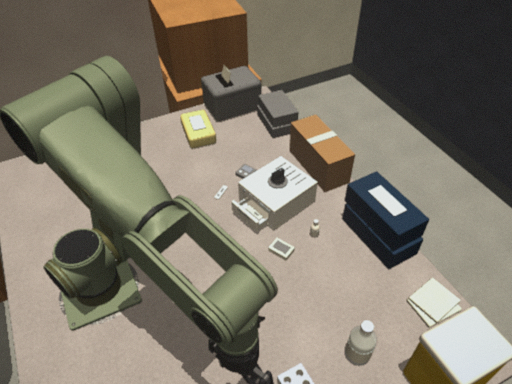

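Run:
```python
import cv2
a=cv2.imread("pics/scene0.png")[160:260,225:345]; b=cv2.imread("pics/side0.png")[145:245,220:340]
cv2.imwrite("pics/z0.png",cv2.resize(a,None,fx=6,fy=6,interpolation=cv2.INTER_CUBIC))
cv2.imwrite("pics/z1.png",cv2.resize(b,None,fx=6,fy=6,interpolation=cv2.INTER_CUBIC))
```

```text
(no output)
```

View pics/z0.png

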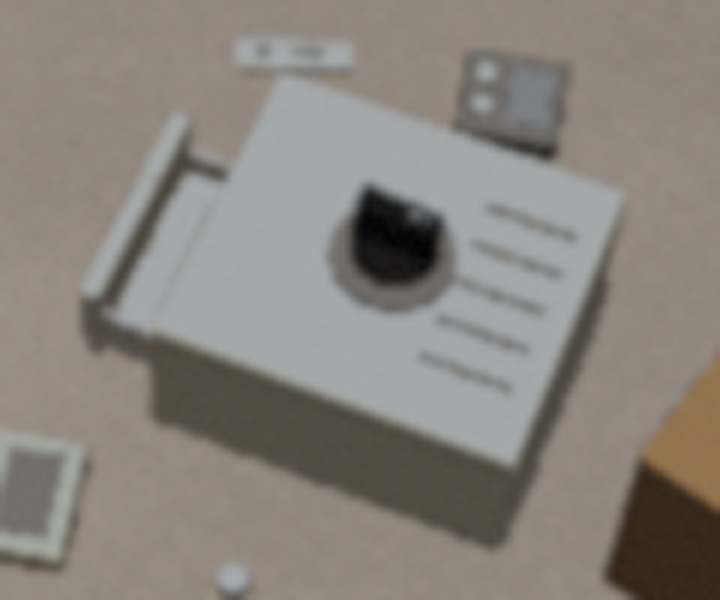

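View pics/z1.png

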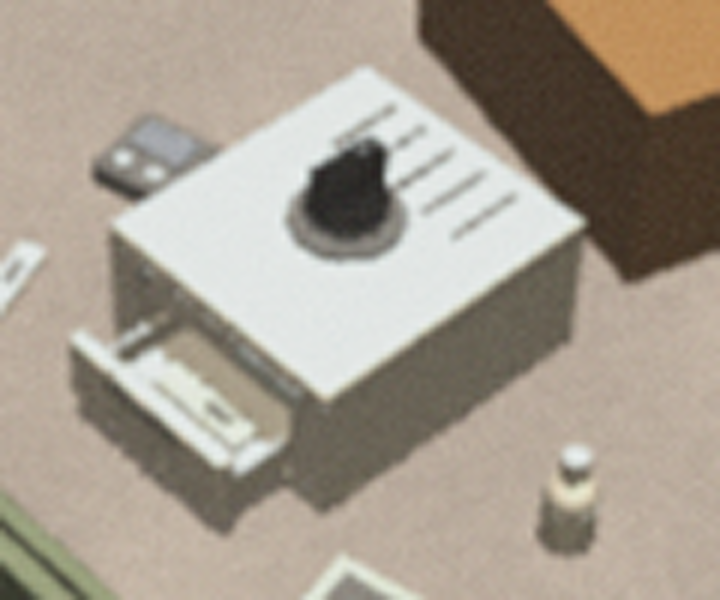

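```bash
cat > h.py <<'E'
from cell import arm
import cv2,numpy as np
from scipy.spatial.transform import Rotation as R
def ray(p,E,u,v,z):
    f=192/np.tan(np.radians(p["fovy"])/2)
    d=E[:3,:3]@np.array([(u-p["cx"])/f,(v-p["cy"])/f,1.]); o=E[:3,3]
    return o+d*(z-o[2])/d[2]
def wristE(p,s):
    T=np.eye(4);T[:3,:3]=R.from_quat(s["eef_rot"]).as_matrix();T[:3,3]=s["position"]
    return T@np.array(p["tool_from_camera"])
def st():
    s=arm.observe();M=R.from_quat(s["eef_rot"]).as_matrix()
    print("t",round(s["t"],2),"pos",np.round(s["position"],4),"x",np.round(M[:,0],3),"y",np.round(M[:,1],3),"F",np.round(s["contact_force"],1),"T",np.round(s["wrist_torque"],2),"w",round(s["width"],4),"q",np.round(s["joint_positions"],2));return s
E
python3 - <<'E'
from h import *
for n,pts,dr in [("scene",[(272.5,172.5),(328.7,192),(310.8,237.5),(250.8,215.3)],[(255,179.2),(239.7,209.2)]),("side",[(238.8,183.3),(281.2,156.2),(317.2,181.7),(274.2,211.7)],[(232,201),(258,223.5)])]:
    p=arm.capture(n);E=np.array(p["extrinsics"])
    q=np.array([ray(p,E,u,v,.1) for u,v in pts])
    print(n,np.round(q[:,:2],3).tolist(),q.mean(0))
    ex=(q[1]+q[2]-q[0]-q[3]);ey=q[0]+q[1]-q[2]-q[3]
    print(np.linalg.norm(ex)/2,np.linalg.norm(ey)/2,np.arctan2(ex[1],ex[0]),np.arctan2(-ey[0],ey[1]))
    print([np.round(ray(p,E,u,v,.064),3) for u,v in dr])
st()
E
```

```text
scene [[0.531, 0.128], [0.718, 0.179], [0.766, 0.008], [0.577, -0.044]] [0.64816651 0.06751382 0.1       ]
0.19485598545473337 0.17774207420316876 0.2664985031847815 0.26685935144092887
[array([0.488, 0.091, 0.064]), array([ 0.522, -0.032,  0.064])]
side [[0.523, 0.12], [0.715, 0.175], [0.76, 0.006], [0.568, -0.047]] [0.64164096 0.06335323 0.1       ]
0.19937310585142912 0.17414873309359483 0.27273743634350966 0.2643249277818412
[array([0.481, 0.088, 0.064]), array([ 0.514, -0.04 ,  0.064])]
t 1.3 pos [ 0.2354 -0.5246  0.2533] x [ 0. -0. -1.] y [ 0.409 -0.912  0.   ] F [ 0.8 -0.   0.6] T [-0.03 -0.01 -0.01] w 0.0853 q [-1.17  0.32  1.56 -0.    1.26 -0.02]
```

Request:
drive_tool(
  series=[
    [1.1, 2.7, 0, 0, 0, 0.12, 0.5],
    [1.1, 2.7, 0, 0, 0, 0.12, 0],
    [1.1, 2.7, 0, 0, 0, 0.12, 0],
    [1.1, 2.7, 0, 0, 0, 0.12, 0],
    [1.1, 2.7, 0, 0, 0, 0.12, 0],
    [1.1, 2.7, 0, 0, 0, 0.12, 0],
    [1.1, 2.7, 0, 0, 0, 0.12, 0],
    [1.1, 2.7, 0, 0, 0, 0.12, 0],
    [1.1, 2.7, 0, 0, 0, 0.12, 0],
    [1.1, 2.7, 0, 0, 0, 0.12, 0],
    [1.1, 2.7, 0, 0, 0, 0.12, 0],
    [1.1, 2.7, 0, 0, 0, 0.12, 0],
    [1.1, 2.7, 0, 0, 0, 0.12, 0],
    [1.1, 2.7, 0, 0, 0, 0.12, 0],
    [1.1, 2.7, 0, 0, 0, 0.12, 0],
    [1.1, 2.7, 0, 0, 0, 0.12, 0],
    [1.1, 2.7, 0, 0, 0, 0.12, 0],
    [1.1, 2.7, 0, 0, 0, 0.12, 0],
    [1.1, 2.7, 0, 0, 0, 0.12, 0],
    [1.1, 2.7, 0, 0, 0, 0.12, 0],
  ],
)

```text
t: 2.97
position: [0.4592, 0.0362, 0.2555]
eef_rot: [0.082, 0.699, -0.077, 0.706]
contact_force: [-0.2, -0.3, -0.2]
width: -0.0001
```

Run:
```python
from h import *
s=st();print(arm.tips_ahead)
M=R.from_quat(s["eef_rot"]).as_matrix()
a=0.267
T=np.column_stack([[0,0,-1],[-np.sin(a),np.cos(a),0],np.cross([0,0,-1],[-np.sin(a),np.cos(a),0])])
print("rot needed",R.from_matrix(T@M.T).as_rotvec(),"shift cm",100*(np.array([.453,.014,.25])-s["position"]))
p=arm.capture("wrist");cv2.imwrite("pics/w1.png",p["frame"])
```

```text
t 2.97 pos [0.4592 0.0362 0.2555] x [ 0.01   0.006 -1.   ] y [0.224 0.975 0.008] F [-0.2 -0.3 -0.2] T [-0.04  0.   -0.06] w -0.0001 q [ 0.05  0.13  1.81  0.01  1.19 -1.3 ]
0.022
rot needed [-0.00829256  0.00876182  0.49305587] shift cm [-0.61722094 -2.21692068 -0.54510299]
```

View pics/w1.png

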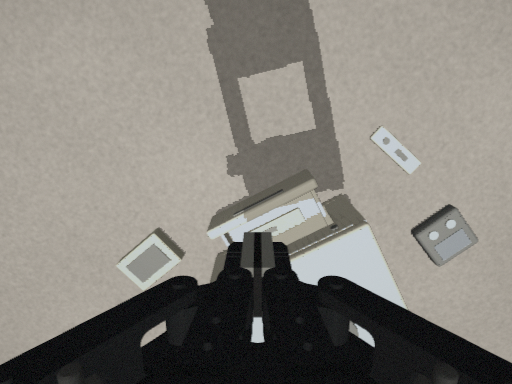

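Run:
```python
import cv2
a=cv2.imread("pics/w1.png")[165:285,190:350]
cv2.imwrite("pics/z2.png",cv2.resize(a,None,fx=5,fy=5,interpolation=cv2.INTER_CUBIC))
```

```text
(no output)
```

View pics/z2.png

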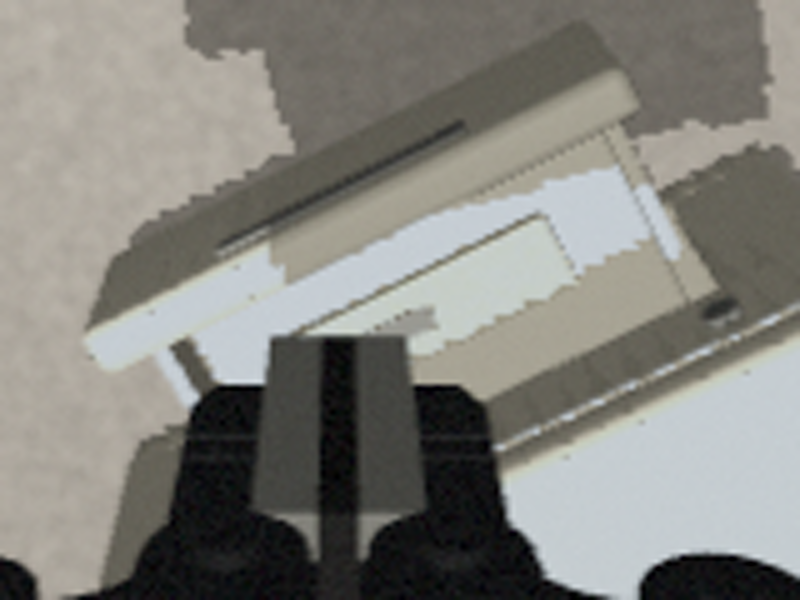

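Run:
```python
from h import *
s=st(); p=arm.capture("wrist");E=wristE(p,s)
a=ray(p,E,206.6,232,.064);b=ray(p,E,315.6,178.6,.064)
d=b-a; print(a,b,np.linalg.norm(d),(a+b)/2,np.arctan2(-d[0],d[1]))
# roof front edge
a=ray(p,E,190+510/5,165+472/5,.1);b=ray(p,E,190+800/5,165+330/5,.1);d=b-a;print(a,b,np.arctan2(-d[0],d[1]))
```

```text
t 3.02 pos [0.4614 0.0403 0.2555] x [ 0.013  0.01  -1.   ] y [0.218 0.976 0.013] F [ 3.4  2.9 -0.1] T [ 0.1  -0.06  0.05] w 0.0001 q [ 0.06  0.13  1.81  0.01  1.19 -1.3 ]
[ 0.51388944 -0.02331659  0.064     ] [0.48145712 0.10064206 0.064     ] 0.12813119057831482 [0.49767328 0.03866274 0.064     ] 0.2559019297619124
[0.54625285 0.05941006 0.1       ] [0.52898491 0.11896564 0.1       ] 0.28220819980824796
```

Request:
drive_tool(
  series=[
    [-0.4, -0.6, 0, -0.002, 0.002, 0.12, 0],
    [-0.4, -0.6, 0, -0.003, 0.002, 0.12, 0],
    [-0.4, -0.6, -1, -0.003, 0.002, 0.12, 0],
    [-0.3, -0.6, -3, -0.003, 0.002, 0.12, 0],
    [0, 0, -3, 0, 0, 0.02, 0],
    [0, 0, -3, 0, 0, 0, 0],
    [0, 0, 0, 0, 0, 0, 0],
    [0, 0, 0, 0, 0, 0, 0],
  ],
)

```text
t: 3.73
position: [0.4446, 0.0106, 0.1551]
eef_rot: [-0.104, 0.697, 0.101, 0.702]
contact_force: [0.2, 0.3, 1.9]
width: 0.0
```

```bash
cat > rot.py <<'E'
from h import *
import sys
def need(a,pos):
    s=st();M=R.from_quat(s["eef_rot"]).as_matrix()
    y=np.array([-np.sin(a),np.cos(a),0]);x=np.array([0,0,-1.]);T=np.column_stack([x,y,np.cross(x,y)])
    print("rot",np.round(R.from_matrix(T@M.T).as_rotvec(),4),"shift cm",np.round(100*(np.array(pos)-s["position"]),2))
if __name__=="__main__": need(float(sys.argv[1]),[float(v) for v in sys.argv[2:5]])
E
python3 rot.py .267 .447 .015 .065
```

```text
t 3.73 pos [0.4446 0.0106 0.1551] x [ 0.008 -0.003 -1.   ] y [-0.286  0.958 -0.005] F [0.2 0.3 1.9] T [-0.04 -0.03  0.01] w 0.0 q [ 0.    0.21  2.   -0.    0.93 -1.86]
rot [ 0.0033  0.0076 -0.023 ] shift cm [ 0.24  0.44 -9.01]
```

Request:
drive_tool(
  series=[
    [0.1, 0.2, -3, 0.002, 0.004, -0.012, 0],
    [0.1, 0.2, -3, 0.002, 0.004, -0.012, 0],
    [0, 0, -2.6, 0, 0, 0, 0],
    [0, 0, 0, 0, 0, 0, 0],
    [0, 0, 0, 0, 0, 0, 0],
  ],
)

```text
t: 4.15
position: [0.4538, 0.0133, 0.0755]
eef_rot: [-0.092, 0.695, 0.091, 0.707]
contact_force: [0.4, -0.3, 0.9]
width: 0.0002
```

```bash
python3 rot.py .267 .526 .0345 .065
python3 - <<'E'
from h import *
p=arm.capture("side");cv2.imwrite("pics/s2.png",cv2.resize(p["frame"][120:270,190:350],None,fx=4,fy=4))
p=arm.capture("wrist");cv2.imwrite("pics/w2.png",p["frame"])
E
```

```text
t 4.15 pos [0.4538 0.0133 0.0755] x [ 0.017  0.    -1.   ] y [-0.257  0.966 -0.004] F [ 0.4 -0.3  0.9] T [ 0.03  0.06 -0.01] w 0.0002 q [ 0.    0.33  2.09  0.    0.71 -1.83]
rot [-0.0003  0.017   0.007 ] shift cm [ 7.22  2.12 -1.05]
```

View pics/w2.png

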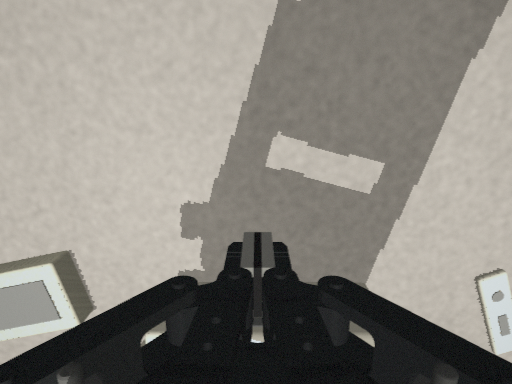

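View pics/s2.png

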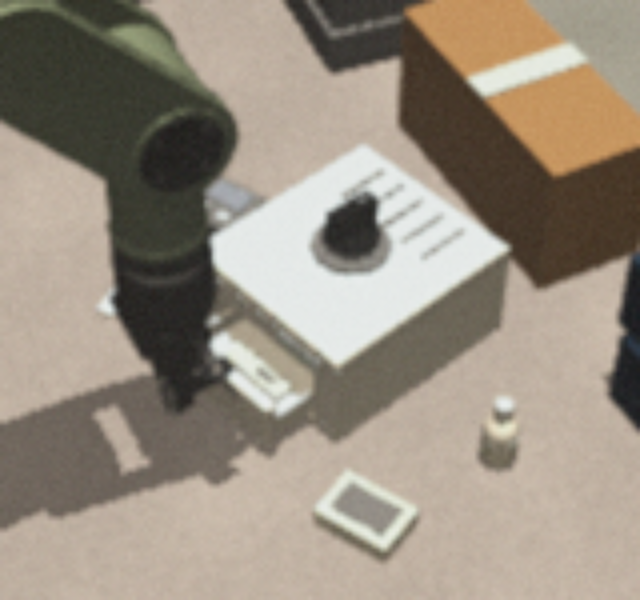

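Request:
drive_tool(
  series=[
    [0.5, 0.14, -0.5, 0, 0.012, 0.005, 0],
    [0.7, 0.19, -0.4, 0, 0.005, 0, 0],
    [0.7, 0.19, 0, 0, 0, 0, 0],
    [0.7, 0.19, 0, 0, 0, 0, 0],
    [0.7, 0.19, 0, 0, 0, 0, 0],
    [0.5, 0.14, 0, 0, 0, 0, 0],
  ],
)

```text
t: 4.75
position: [0.4976, 0.0242, 0.0718]
eef_rot: [-0.094, 0.698, 0.093, 0.703]
contact_force: [-1.9, -1.9, 1.2]
width: -0.0002
```

```bash
python3 rot.py .267 .526 .0345 .067
```

```text
t 4.75 pos [0.4976 0.0242 0.0718] x [ 0.007 -0.001 -1.   ] y [-0.262  0.965 -0.002] F [-1.9 -1.9  1.2] T [-0.28  0.31 -0.02] w -0.0002 q [ 0.03  0.39  1.99 -0.    0.75 -1.81]
rot [0.0005 0.0072 0.0014] shift cm [ 2.84  1.03 -0.48]
```

Request:
drive_tool(
  series=[
    [0.5, 0.15, -0.2, 0, 0.004, 0, 0],
    [0.5, 0.15, -0.1, 0, 0, 0, 0],
    [0.4, 0.12, 0, 0, 0, 0, 0],
    [0.3, 0.1, 0, 0, 0, 0, 0],
    [0.3, 0.08, 0, 0, 0, 0, 0],
  ],
)

```text
t: 5.17
position: [0.5191, 0.0308, 0.0681]
eef_rot: [-0.094, 0.701, 0.093, 0.701]
contact_force: [-1.7, -0.9, 1.3]
width: -0.0001
```

```bash
python3 rot.py .267 .526 .0345 .067
```

```text
t 5.17 pos [0.5191 0.0308 0.0681] x [-0.001 -0.001 -1.   ] y [-0.263  0.965 -0.001] F [-1.7 -0.9  1.3] T [-0.14  0.29 -0.04] w -0.0001 q [ 0.04  0.43  1.94 -0.    0.78 -1.8 ]
rot [ 0.0012 -0.0005  0.0007] shift cm [ 0.69  0.37 -0.11]
```

Request:
drive_tool(
  series=[
    [0.25, 0.07, 0, 0, 0, 0, 0],
    [0.2, 0.06, 0, 0, 0, 0, 0],
    [0.2, 0.06, 0, 0, 0, 0, 0],
  ],
)

```text
t: 5.42
position: [0.5256, 0.0326, 0.0681]
eef_rot: [-0.095, 0.702, 0.093, 0.7]
contact_force: [-7.1, -3.5, 5.4]
width: 0.0004
```

Request:
drive_tool(
  series=[
    [0.2, 0.06, 0, 0, 0, 0, 0],
    [0.2, 0.06, 0, 0, 0, 0, 0],
  ],
)

```text
t: 5.58
position: [0.5256, 0.0328, 0.0677]
eef_rot: [-0.095, 0.705, 0.093, 0.696]
contact_force: [-6.4, -3.5, 5.3]
width: 0.0001
```

Request:
drive_tool(
  series=[
    [0.2, 0.06, 0, 0, 0, 0, 0],
    [0.2, 0.06, 0, 0, 0, 0, 0],
  ],
)

```text
t: 5.75
position: [0.5257, 0.0329, 0.0676]
eef_rot: [-0.096, 0.709, 0.093, 0.693]
contact_force: [-6.5, -3.5, 5.0]
width: 0.0
```

Request:
drive_tool(
  series=[
    [0.5, 0.14, 0, 0, -0.01, 0, 0],
    [0.5, 0.14, 0, 0, 0, 0, 0],
  ],
)

```text
t: 5.92
position: [0.5257, 0.0332, 0.067]
eef_rot: [-0.097, 0.714, 0.093, 0.688]
contact_force: [-12.4, -6.5, 9.7]
width: 0.0003
```

```bash
python3 rot.py .267 .526 .0345 .067
```

```text
t 5.92 pos [0.5257 0.0332 0.067 ] x [-0.036 -0.011 -0.999] y [-0.266  0.964 -0.001] F [-12.4  -6.5   9.7] T [-0.91  1.89 -0.09] w 0.0003 q [ 0.05  0.45  1.9  -0.01  0.83 -1.78]
rot [ 0.0112 -0.0356 -0.0026] shift cm [ 0.03  0.13 -0.  ]
```

Request:
drive_tool(
  series=[
    [-1, -0.28, 0, 0, 0, 0, 0],
    [-2, -0.56, 0, 0, 0, 0, 0],
    [-2, -0.56, 1.5, 0, 0, 0, 0],
    [0, 0, 3, 0, 0, 0, 0],
    [0, 0, 3.5, 0, 0, 0, 0],
    [0, 0, 3.5, 0, 0, 0, 0],
    [0, 0, 3.5, 0, 0, 0, 0],
    [0, 0, 2.0, 0, 0, 0, 0.5],
    [0, 0, 0, 0, 0, 0, 0.6],
    [0, 0, 0, 0, 0, 0, 0.6],
  ],
)

```text
t: 6.75
position: [0.476, 0.0208, 0.2455]
eef_rot: [-0.095, 0.709, 0.093, 0.692]
contact_force: [-1.1, -0.5, -0.4]
width: 0.0355
```

```bash
python3 rot.py .267 .545 .0345 .230
python3 - <<'E'
from h import *
p=arm.capture("side");cv2.imwrite("pics/s3.png",cv2.resize(p["frame"][120:270,190:350],None,fx=5,fy=4))
p=arm.capture("scene");cv2.imwrite("pics/c3.png",cv2.resize(p["frame"][150:260,210:350],None,fx=5,fy=5))
s=arm.observe();p=arm.capture("wrist");cv2.imwrite("pics/w3.png",p["frame"])
for q in ["knob_grip","lock"]:
  E=wristE(p,s)
  for d in arm.search_frame(p,q): print(q,d["conf"],E@np.array(list(d["centre"])+[1]))
E
```

```text
t 6.75 pos [0.476  0.0208 0.2455] x [-0.023 -0.006 -1.   ] y [-0.265  0.964  0.   ] F [-1.1 -0.5 -0.4] T [-0.03 -0.01 -0.02] w 0.0355 q [ 0.02  0.18  1.78 -0.01  1.21 -1.81]
rot [ 0.006  -0.0231 -0.0009] shift cm [ 6.9   1.37 -1.55]
knob_grip 0.39 [0.61363709 0.06105541 0.10351997 1.        ]
lock 0.67 [0.61570296 0.0596527  0.10404396 1.        ]
```

View pics/c3.png

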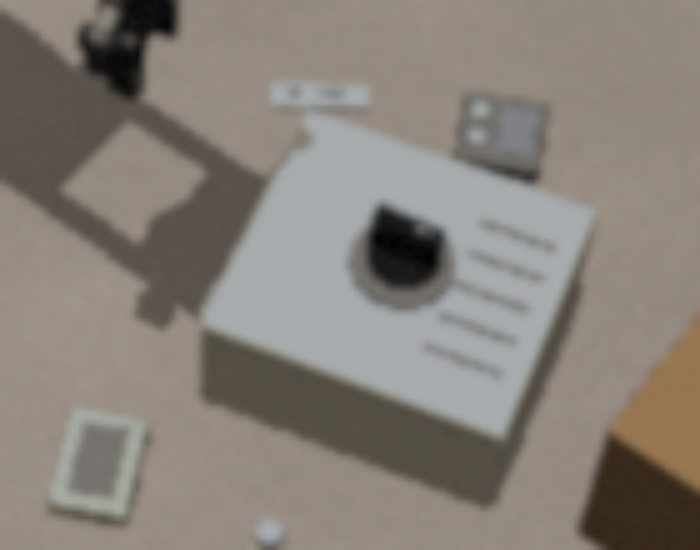

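View pics/w3.png

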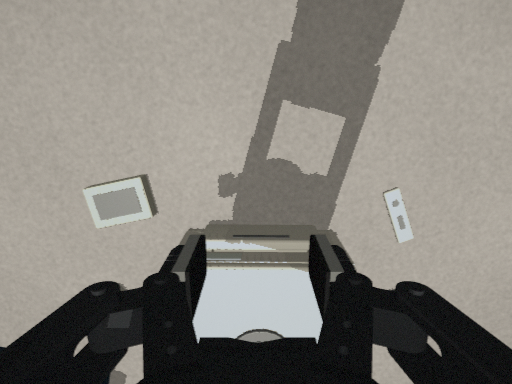

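View pics/s3.png

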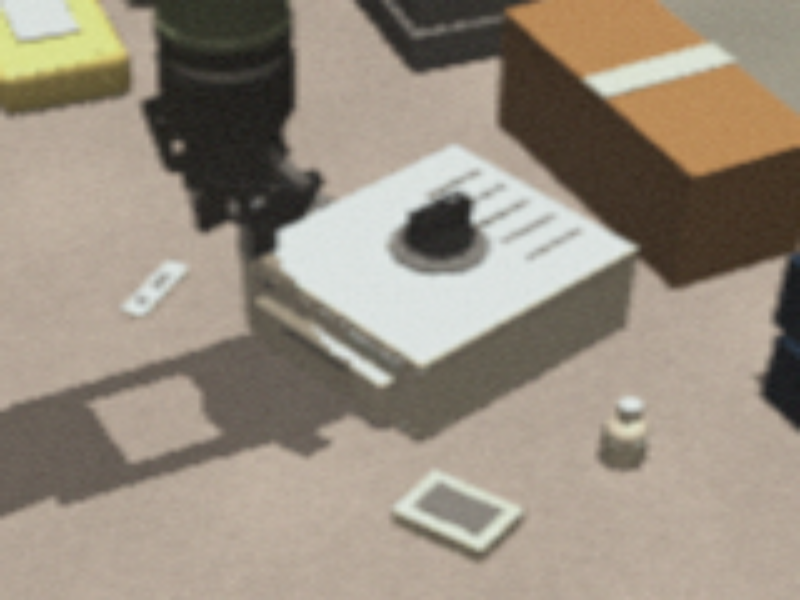

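Request:
drive_tool(
  series=[
    [3.3, 0.9, 0, 0.002, -0.008, 0, 0.7],
    [3.3, 0.9, 0, 0.002, -0.008, 0, 0.7],
    [2.8, 0.8, 0, 0.002, -0.006, 0, 0.7],
    [0, 0, 0, 0, 0, 0, 0.7],
    [0, 0, 0, 0, 0, 0, 0.7],
    [0, 0, 0, 0, 0, 0, 0.7],
  ],
)

```text
t: 7.5
position: [0.5679, 0.0475, 0.2336]
eef_rot: [-0.093, 0.71, 0.095, 0.692]
contact_force: [0.1, 0.9, 0.6]
width: 0.0601
```

Run:
```python
from h import *
s=st();p=arm.capture("wrist");st();cv2.imwrite("pics/w4.png",p["frame"])
for q in ["knob_grip","lock"]:
  E=wristE(p,s)
  for d in arm.search_frame(p,q): print(q,d["conf"],E@np.array(list(d["centre"])+[1]))
for n,u,v in [("scene",210+401/5,150+260/5),("side",190+439/5,120+243/4)]:
  p=arm.capture(n); print(n,ray(p,np.array(p["extrinsics"]),u,v,.105))
```

```text
t 7.5 pos [0.5679 0.0475 0.2336] x [-0.025 -0.001 -1.   ] y [-0.264  0.964  0.006] F [0.1 0.9 0.6] T [ 0.   -0.06  0.02] w 0.0601 q [ 0.06  0.34  1.59  0.    1.24 -1.78]
t 7.55 pos [0.5674 0.0474 0.2335] x [-0.026 -0.001 -1.   ] y [-0.264  0.965  0.006] F [-0.6  0.  -1.2] T [-0.01 -0.03 -0.01] w 0.06 q [ 0.06  0.34  1.59  0.    1.24 -1.78]
knob_grip 0.89 [0.6397228  0.06652236 0.12039915 1.        ]
lock 0.76 [0.63302929 0.0677931  0.12087047 1.        ]
lock 0.41 [0.63759172 0.06820352 0.12298607 1.        ]
scene [0.64541728 0.06859183 0.105     ]
side [0.64233936 0.06609748 0.105     ]
```

View pics/w4.png

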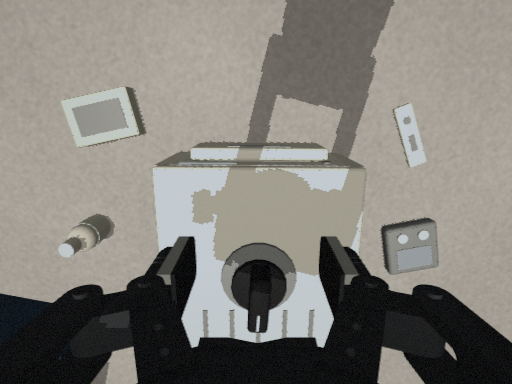

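Run:
```python
from h import *
import cv2
s=st();p=arm.capture("wrist");E=wristE(p,s)
c=ray(p,E,259,243,.105);l=ray(p,E,221.5,279,.105);r=ray(p,E,296.5,279,.105)
print("boss top edge",c,"lr",l,r,(l+r)/2,np.linalg.norm(r-l))
a=ray(p,E,154.5,167,.1);b=ray(p,E,364.5,167,.1);d=b-a;m=(a+b)/2;th=np.arctan2(-d[0],d[1]);print("front",a,b,np.linalg.norm(d),th,"centre",m+.1*np.array([np.cos(th),np.sin(th),0]))
print("from boss edge",c+.034*np.array([np.cos(th),np.sin(th),0]))
cv2.imwrite("pics/z4.png",cv2.resize(p["frame"][230:340,200:320],None,fx=5,fy=5,interpolation=cv2.INTER_CUBIC))
```

```text
t 7.75 pos [0.5676 0.0472 0.2353] x [-0.022 -0.001 -1.   ] y [-0.264  0.965  0.005] F [ 1.  -0.4  0.8] T [ 0.06  0.04 -0.01] w 0.0596 q [ 0.06  0.33  1.59  0.    1.24 -1.78]
boss top edge [0.60943578 0.06223597 0.105     ] lr [0.65180788 0.03911693 0.105     ] [0.63425234 0.10392535 0.105     ] [0.64303011 0.07152114 0.105     ] 0.06714408133350354
front [ 0.56873232 -0.0385212   0.1       ] [0.52292736 0.12920376 0.1       ] 0.17386706137174596 0.2665949256185203 centre [0.64229719 0.0716861  0.1       ]
from boss edge [0.64223468 0.07119321 0.105     ]
```

View pics/z4.png

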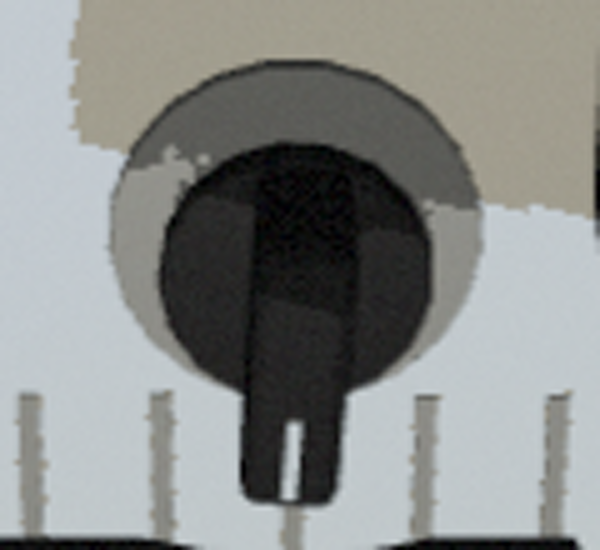

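```bash
python3 rot.py .217 .643 .070 .2
```

```text
t 7.8 pos [0.5678 0.0473 0.2355] x [-0.022 -0.001 -1.   ] y [-0.264  0.965  0.005] F [0.6 0.1 0.3] T [ 0.03  0.04 -0.04] w 0.0598 q [ 0.06  0.33  1.59  0.    1.24 -1.78]
rot [ 0.0003 -0.0219 -0.0499] shift cm [ 7.52  2.27 -3.55]
```

Request:
drive_tool(
  series=[
    [2.5, 0.75, -0.5, 0, -0.008, -0.02, 0.6],
    [2.5, 0.75, -0.8, 0, -0.008, -0.02, 0.6],
    [2.3, 0.7, -1.0, 0, -0.006, -0.01, 0.6],
    [0, 0, -0.6, 0, 0, 0, 0.6],
    [0, 0, 0, 0, 0, 0, 0.6],
    [0, 0, 0, 0, 0, 0, 0.6],
  ],
)

```text
t: 8.3
position: [0.641, 0.069, 0.2088]
eef_rot: [-0.075, 0.701, 0.075, 0.705]
contact_force: [0.8, -0.0, 0.4]
width: 0.0515
```

```bash
python3 rot.py .217 .643 .070 .147;python3 - <<'E'
from h import *
p=arm.capture("wrist");cv2.imwrite("pics/w5.png",p["frame"])
E
```

```text
t 8.3 pos [0.641  0.069  0.2088] x [ 0.005 -0.    -1.   ] y [-0.212  0.977 -0.001] F [ 0.8 -0.   0.4] T [-0.04  0.04  0.03] w 0.0515 q [ 0.09  0.46  1.47 -0.    1.22 -1.69]
rot [0.0002 0.0047 0.0038] shift cm [ 0.2   0.1  -6.18]
```

View pics/w5.png

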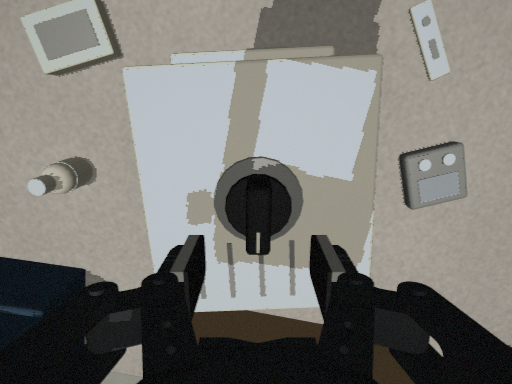

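Run:
```python
from h import *
s=st();p=arm.capture("wrist");E=wristE(p,s)
print(ray(p,E,258.5,157,.105)+.034*np.array([np.cos(.217),np.sin(.217),0]));l=ray(p,E,214,199,.105);r=ray(p,E,303,199,.105);print((l+r)/2,np.linalg.norm(l-r))
```

```text
t 8.35 pos [0.6406 0.0688 0.2089] x [ 0.004 -0.    -1.   ] y [-0.211  0.977 -0.001] F [-1.2  0.3 -0.3] T [-0.03  0.05  0.04] w 0.0512 q [ 0.09  0.45  1.47 -0.    1.22 -1.69]
[0.64204844 0.07130829 0.105     ]
[0.63972756 0.07072176 0.105     ] 0.06638589429373501
```

Request:
drive_tool(
  series=[
    [0.1, 0.1, -2.0, 0, 0.003, 0, 0.6],
    [0.1, 0, -2.0, 0, 0.002, 0, 0.6],
    [0, 0, -1.3, 0, 0, 0, 0.6],
    [0, 0, -0.4, 0, 0, 0, 0.6],
    [0, 0, 0, 0, 0, 0, 0.6],
    [0, 0, 0, 0, 0, 0, 0.6],
  ],
)

```text
t: 8.9
position: [0.641, 0.0684, 0.1572]
eef_rot: [-0.075, 0.7, 0.075, 0.706]
contact_force: [-0.8, -0.5, 0.5]
width: 0.0516
```

```bash
python3 rot.py .217 .643 .070 .147
```

```text
t 8.9 pos [0.641  0.0684 0.1572] x [ 0.008  0.    -1.   ] y [-0.21   0.978 -0.001] F [-0.8 -0.5  0.5] T [ 0.03 -0.01 -0.05] w 0.0516 q [ 0.09  0.49  1.54 -0.    1.1  -1.69]
rot [-0.0002  0.008   0.0051] shift cm [ 0.2   0.16 -1.02]
```

Request:
drive_tool(
  series=[
    [0.12, 0.15, -0.6, 0, 0.005, 0, 0.6],
    [0, 0.05, -0.3, 0, 0.003, 0, 0.6],
    [0, 0, -0.1, 0, 0, 0, 0.6],
    [0, 0, 0, 0, 0, 0, 0.6],
  ],
)

```text
t: 9.23
position: [0.6435, 0.0706, 0.15]
eef_rot: [-0.075, 0.701, 0.075, 0.705]
contact_force: [-0.5, -0.3, 1.0]
width: 0.0508
```

```bash
python3 rot.py .217 .643 .070 .147
```

```text
t 9.23 pos [0.6435 0.0706 0.15  ] x [ 0.005  0.001 -1.   ] y [-0.21   0.978 -0.   ] F [-0.5 -0.3  1. ] T [ 0.05 -0.03 -0.01] w 0.0508 q [ 0.09  0.5   1.54  0.    1.09 -1.69]
rot [-0.0008  0.0051  0.0054] shift cm [-0.05 -0.06 -0.3 ]
```

Request:
drive_tool(
  series=[
    [0, 0, -0.1, 0, 0, 0, 0.3],
    [0, 0, 0, 0, 0, 0, 0.1],
    [0, 0, 0, 0, 0, 0, 0],
    [0, 0, 0, 0, 0, 0, 0],
    [0, 0, 0, 0, 0, 0, 0],
    [0, 0, 0, 0, 0, 0, 0],
  ],
  grip_force=25,
)

```text
t: 9.73
position: [0.644, 0.0702, 0.1496]
eef_rot: [-0.075, 0.701, 0.074, 0.705]
contact_force: [-0.4, 0.2, -0.1]
width: 0.0153
```

```bash
python3 rot.py .217 .643 .070 .15
```

```text
t 9.73 pos [0.644  0.0702 0.1496] x [ 0.007  0.    -1.   ] y [-0.21   0.978 -0.001] F [-0.4  0.2 -0.1] T [ 0.04 -0.01 -0.04] w 0.0153 q [ 0.09  0.5   1.54 -0.    1.09 -1.69]
rot [-0.0002  0.0065  0.0057] shift cm [-0.1  -0.02  0.04]
```

Request:
drive_tool(
  series=[
    [0, 0, 0, 0, 0, -0.04, 0],
    [0, 0, 0, 0, 0, -0.04, 0],
    [0, 0, 0, 0, 0, -0.04, 0],
    [0, 0, 0, 0, 0, -0.04, 0],
  ],
)

```text
t: 10.07
position: [0.6441, 0.0701, 0.1496]
eef_rot: [-0.017, 0.705, 0.016, 0.709]
contact_force: [0.7, -1.4, -0.5]
width: 0.0154
```

```bash
cat > t.py <<'E'
from h import *
s=arm.observe();M=R.from_quat(s["eef_rot"]).as_matrix()
print("turn %.4f"%(0.267-np.arctan2(-M[0,1],M[1,1])),"Tz %.3f"%s["wrist_torque"][2],"F",np.round(s["contact_force"],1),"T",np.round(s["wrist_torque"],2),"pos",np.round(s["position"],4),"x",np.round(M[:,0],3),"t %.2f"%s["t"],"q6 %.3f"%s["joint_positions"][5])
E
python3 t.py
```

```text
turn 0.2198 Tz 0.141 F [ 0.7 -1.4 -0.5] T [-0.01 -0.04  0.14] pos [0.6441 0.0701 0.1496] x [ 0.007 -0.001 -1.   ] t 10.07 q6 -1.525
```

Request:
drive_tool(
  series=[
    [0, 0, 0, 0, 0, -0.02, 0],
    [0, 0, 0, 0, 0, -0.02, 0],
    [0, 0, 0, 0, 0, -0.02, 0],
    [0, 0, 0, 0, 0, -0.02, 0],
  ],
)

```text
t: 10.4
position: [0.6441, 0.07, 0.1496]
eef_rot: [0.012, 0.705, -0.014, 0.709]
contact_force: [-0.2, -1.7, 0.5]
width: 0.0151
```

```bash
python3 t.py
```

```text
turn 0.3039 Tz 0.227 F [-0.2 -1.7  0.5] T [-0.01 -0.02  0.23] pos [0.6441 0.07   0.1496] x [ 0.007 -0.002 -1.   ] t 10.40 q6 -1.441
```

Request:
drive_tool(
  series=[
    [0, 0, 0, 0, 0, -0.015, 0],
    [0, 0, 0, 0, 0, -0.015, 0],
  ],
)

```text
t: 10.57
position: [0.6441, 0.0699, 0.1496]
eef_rot: [0.024, 0.704, -0.025, 0.709]
contact_force: [-0.1, -0.1, 0.2]
width: 0.0156
```

```bash
python3 t.py
```

```text
turn 0.3367 Tz 0.106 F [-0.1 -0.1  0.2] T [-0.02 -0.02  0.11] pos [0.6441 0.0699 0.1496] x [ 0.007 -0.003 -1.   ] t 10.57 q6 -1.408
```

Request:
drive_tool(
  series=[
    [0, 0, 0, 0, 0, -0.015, 0],
    [0, 0, 0, 0, 0, -0.015, 0],
  ],
)

```text
t: 10.73
position: [0.6441, 0.0699, 0.1496]
eef_rot: [0.035, 0.704, -0.037, 0.709]
contact_force: [1.5, -0.7, -0.5]
width: 0.0155
```

```bash
python3 t.py
```

```text
turn 0.3696 Tz 0.134 F [ 1.5 -0.7 -0.5] T [0.02 0.01 0.13] pos [0.6441 0.0699 0.1496] x [ 0.007 -0.003 -1.   ] t 10.73 q6 -1.374
```

Request:
drive_tool(
  series=[
    [0, 0, 0, 0, 0, -0.012, 0],
    [0, 0, 0, 0, 0, -0.012, 0],
  ],
)

```text
t: 10.9
position: [0.6441, 0.0698, 0.1496]
eef_rot: [0.045, 0.703, -0.047, 0.708]
contact_force: [0.4, -0.8, 0.4]
width: 0.0153
```

```bash
python3 t.py
```

```text
turn 0.3964 Tz 0.153 F [ 0.4 -0.8  0.4] T [-0.   -0.02  0.15] pos [0.6441 0.0698 0.1496] x [ 0.006 -0.003 -1.   ] t 10.90 q6 -1.347
```

Request:
drive_tool(
  series=[
    [0, 0, 0, 0, 0, -0.012, 0],
    [0, 0, 0, 0, 0, -0.012, 0],
  ],
)

```text
t: 11.07
position: [0.6441, 0.0698, 0.1496]
eef_rot: [0.054, 0.703, -0.056, 0.707]
contact_force: [-0.9, -0.9, 0.2]
width: 0.0156
```

```bash
python3 t.py
```

```text
turn 0.4230 Tz 0.107 F [-0.9 -0.9  0.2] T [0.01 0.   0.11] pos [0.6441 0.0698 0.1496] x [ 0.006 -0.003 -1.   ] t 11.07 q6 -1.321
```

Request:
drive_tool(
  series=[
    [0, 0, 0, 0, 0, -0.012, 0],
    [0, 0, 0, 0, 0, -0.012, 0],
  ],
)

```text
t: 11.23
position: [0.6441, 0.0698, 0.1496]
eef_rot: [0.063, 0.702, -0.066, 0.706]
contact_force: [0.1, -0.0, 0.5]
width: 0.0152
```

```bash
python3 t.py
```

```text
turn 0.4497 Tz 0.138 F [ 0.1 -0.   0.5] T [ 0.   -0.03  0.14] pos [0.6441 0.0698 0.1496] x [ 0.006 -0.004 -1.   ] t 11.23 q6 -1.294
```

Request:
drive_tool(
  series=[
    [0, 0, 0, 0, 0, -0.012, 0],
    [0, 0, 0, 0, 0, -0.012, 0],
  ],
)

```text
t: 11.4
position: [0.6441, 0.0698, 0.1496]
eef_rot: [0.073, 0.701, -0.075, 0.706]
contact_force: [-0.2, -1.5, 0.9]
width: 0.0154
```

```bash
python3 t.py
```

```text
turn 0.4766 Tz 0.099 F [-0.2 -1.5  0.9] T [ 0.   -0.04  0.1 ] pos [0.6441 0.0698 0.1496] x [ 0.006 -0.004 -1.   ] t 11.40 q6 -1.267
```

Request:
drive_tool(
  series=[
    [0, 0, 0, 0, 0, -0.012, 0],
    [0, 0, 0, 0, 0, -0.012, 0],
  ],
)

```text
t: 11.57
position: [0.6441, 0.0697, 0.1496]
eef_rot: [0.082, 0.7, -0.085, 0.704]
contact_force: [-0.4, -0.8, -0.6]
width: 0.0156
```

```bash
python3 t.py
```

```text
turn 0.5037 Tz -0.004 F [-0.4 -0.8 -0.6] T [ 0.03 -0.05 -0.  ] pos [0.6441 0.0697 0.1496] x [ 0.006 -0.004 -1.   ] t 11.57 q6 -1.240
```

Request:
drive_tool(
  series=[
    [0, 0, 0, 0, 0, -0.012, 0],
    [0, 0, 0, 0, 0, -0.012, 0],
  ],
)

```text
t: 11.73
position: [0.6441, 0.0697, 0.1496]
eef_rot: [0.092, 0.699, -0.094, 0.703]
contact_force: [0.3, -1.1, -0.7]
width: 0.0153
```

```bash
python3 t.py
```

```text
turn 0.5307 Tz 0.141 F [ 0.3 -1.1 -0.7] T [-0.01 -0.05  0.14] pos [0.6441 0.0697 0.1496] x [ 0.006 -0.004 -1.   ] t 11.73 q6 -1.213
```

Request:
drive_tool(
  series=[
    [0, 0, 0, 0, 0, -0.012, 0],
    [0, 0, 0, 0, 0, -0.012, 0],
  ],
)

```text
t: 11.9
position: [0.6442, 0.0696, 0.1496]
eef_rot: [0.101, 0.697, -0.103, 0.702]
contact_force: [1.0, -1.4, -0.2]
width: 0.0154
```

```bash
python3 t.py
```

```text
turn 0.5565 Tz 0.311 F [ 1.  -1.4 -0.2] T [ 0.01 -0.04  0.31] pos [0.6442 0.0696 0.1496] x [ 0.006 -0.004 -1.   ] t 11.90 q6 -1.186
```

Request:
drive_tool(
  series=[
    [0, 0, 0, 0, 0, -0.012, 0],
    [0, 0, 0, 0, 0, -0.012, 0],
  ],
)

```text
t: 12.07
position: [0.6442, 0.0696, 0.1496]
eef_rot: [0.109, 0.696, -0.112, 0.701]
contact_force: [-0.1, -0.6, 0.4]
width: 0.0155
```

```bash
python3 t.py
```

```text
turn 0.5814 Tz 0.550 F [-0.1 -0.6  0.4] T [ 0.03 -0.06  0.55] pos [0.6442 0.0696 0.1496] x [ 0.006 -0.005 -1.   ] t 12.07 q6 -1.161
```

Request:
drive_tool(
  series=[
    [0, 0, 0, 0, 0, 0.014, 0],
    [0, 0, 0, 0, 0, 0.014, 0],
  ],
)

```text
t: 12.23
position: [0.6441, 0.0697, 0.1496]
eef_rot: [0.099, 0.698, -0.102, 0.702]
contact_force: [-0.5, -0.9, 0.5]
width: 0.0153
```

```bash
python3 t.py
```

```text
turn 0.5522 Tz 0.230 F [-0.5 -0.9  0.5] T [-0.07 -0.01  0.23] pos [0.6441 0.0697 0.1496] x [ 0.006 -0.005 -1.   ] t 12.23 q6 -1.190
```

Request:
drive_tool(
  series=[
    [0, 0, 0, 0, 0, 0.008, 0],
    [0, 0, 0, 0, 0, 0.006, 0],
  ],
)

```text
t: 12.4
position: [0.6441, 0.0697, 0.1495]
eef_rot: [0.094, 0.698, -0.097, 0.703]
contact_force: [0.2, -1.0, -0.7]
width: 0.0155
```

```bash
python3 t.py
```

```text
turn 0.5372 Tz 0.025 F [ 0.2 -1.  -0.7] T [-0.06 -0.05  0.02] pos [0.6441 0.0697 0.1495] x [ 0.006 -0.005 -1.   ] t 12.40 q6 -1.206
```

Request:
drive_tool(
  series=[
    [0, 0, 0, 0, 0, 0, 0.3],
    [0, 0, 0, 0, 0, 0, 0.5],
    [0, 0, 0, 0, 0, 0, 0.5],
    [0, 0, 0, 0, 0, 0, 0.5],
  ],
)

```text
t: 12.73
position: [0.6441, 0.0703, 0.1497]
eef_rot: [0.095, 0.698, -0.097, 0.703]
contact_force: [0.0, -0.3, -0.9]
width: 0.0428
```

Request:
drive_tool(
  series=[
    [0, 0, 1.5, 0, 0, 0, 0.5],
    [-1.5, -0.3, 2.5, 0, 0, 0, 0.5],
    [-1.5, -0.3, 2.5, 0, 0, 0, 0.5],
    [0, 0, 0, 0, 0, 0, 0.5],
    [0, 0, 0, 0, 0, 0, 0.5],
  ],
)

```text
t: 13.15
position: [0.6123, 0.0646, 0.2151]
eef_rot: [0.095, 0.7, -0.097, 0.701]
contact_force: [0.5, 0.0, -0.2]
width: 0.0428
```

Run:
```python
from h import *
s=st();p=arm.capture("wrist");E=wristE(p,s);cv2.imwrite("pics/w6.png",p["frame"])
cv2.imwrite("pics/z6.png",cv2.resize(p["frame"][140:290,180:340],None,fx=4,fy=4,interpolation=cv2.INTER_CUBIC))
```

```text
t 13.15 pos [0.6123 0.0646 0.2151] x [ 0.002 -0.002 -1.   ] y [ 0.269  0.963 -0.002] F [ 0.5  0.  -0.2] T [ 0.01  0.02 -0.02] w 0.0428 q [ 0.09  0.41  1.53 -0.    1.2  -1.21]
```

View pics/z6.png

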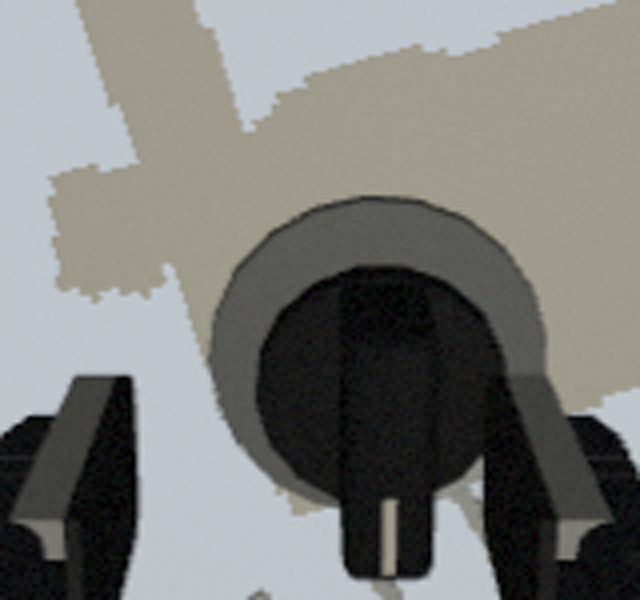

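Request:
drive_tool(
  series=[
    [0, 0, 0, 0, 0, 0, 0],
    [0, 0, 0, 0, 0, 0, 0],
    [1.6, 0.3, 0, 0, 0, 0, 0],
    [1.5, 0.25, -0.8, 0, 0, 0, 0],
    [0, 0, -1.0, 0, 0, 0, 0],
    [0, 0, -0.6, 0, 0, 0, 0],
    [0, 0, 0, 0, 0, 0, 0],
    [0, 0, 0, 0, 0, 0, 0],
  ],
)

```text
t: 13.87
position: [0.6426, 0.0705, 0.1825]
eef_rot: [0.094, 0.704, -0.097, 0.698]
contact_force: [0.1, -0.5, 0.5]
width: -0.0
```

```bash
python3 t.py
```

```text
turn 0.5390 Tz 0.031 F [ 0.1 -0.5  0.5] T [ 0.03 -0.04  0.03] pos [0.6426 0.0705 0.1825] x [-0.009 -0.003 -1.   ] t 13.87 q6 -1.205
```

Request:
drive_tool(
  series=[
    [0.1, 0, -0.5, 0, -0.008, 0, 0],
    [0, 0, -0.3, 0, 0, 0, 0],
    [0, 0, -0.2, 0, 0, 0, 0],
    [0, 0, 0, 0, 0, 0, 0],
  ],
)

```text
t: 14.2
position: [0.6421, 0.0702, 0.1717]
eef_rot: [0.095, 0.701, -0.097, 0.7]
contact_force: [0.7, 0.1, -0.4]
width: 0.0002
```

Request:
drive_tool(
  series=[
    [0, 0, -0.15, 0, 0, 0, 0],
    [0, 0, -0.1, 0, 0, 0, 0],
  ],
)

```text
t: 14.37
position: [0.6421, 0.0702, 0.1699]
eef_rot: [0.095, 0.701, -0.097, 0.701]
contact_force: [-2.1, 0.1, 2.1]
width: 0.0004
```

Request:
drive_tool(
  series=[
    [0, 0, -0.1, 0, 0, 0, 0],
    [0, 0, -0.1, 0, 0, 0, 0],
  ],
)

```text
t: 14.53
position: [0.6421, 0.0702, 0.1692]
eef_rot: [0.095, 0.7, -0.097, 0.701]
contact_force: [-3.0, -0.2, 2.8]
width: -0.0003
```

Request:
drive_tool(
  series=[
    [0, 0, -0.12, 0, 0, 0, 0],
    [0, 0, -0.12, 0, 0, 0, 0],
  ],
)

```text
t: 14.7
position: [0.6421, 0.0702, 0.1677]
eef_rot: [0.095, 0.7, -0.097, 0.701]
contact_force: [-2.4, -0.4, 3.7]
width: -0.0
```

Request:
drive_tool(
  series=[
    [0, 0, -0.13, 0, 0, 0, 0],
    [0, 0, -0.13, 0, 0, 0, 0],
  ],
)

```text
t: 14.87
position: [0.6421, 0.0702, 0.1654]
eef_rot: [0.095, 0.7, -0.097, 0.701]
contact_force: [-1.3, 0.6, 3.0]
width: -0.0002
```

```bash
python3 t.py
```

```text
turn 0.5393 Tz -0.024 F [-1.3  0.6  3. ] T [ 0.01  0.21 -0.02] pos [0.6421 0.0702 0.1654] x [ 0.002 -0.003 -1.   ] t 14.87 q6 -1.204
```

Past the 2 mm bolt at about 4 N, so it is on the notch and sinking.

Request:
drive_tool(
  series=[
    [0, 0, -0.12, 0, 0, 0, 0],
    [0, 0, -0.12, 0, 0, 0, 0],
  ],
)

```text
t: 15.03
position: [0.6423, 0.0702, 0.1637]
eef_rot: [0.095, 0.699, -0.097, 0.702]
contact_force: [-4.9, 0.2, 13.0]
width: -0.0001
```

Request:
drive_tool(
  series=[
    [0, 0, -0.12, 0, 0, 0, 0],
    [0, 0, -0.12, 0, 0, 0, 0],
  ],
)

```text
t: 15.2
position: [0.6422, 0.0702, 0.1637]
eef_rot: [0.095, 0.699, -0.097, 0.702]
contact_force: [-4.1, -0.5, 9.7]
width: -0.0005
```

Request:
drive_tool(
  series=[
    [0, 0, -0.15, 0, 0, 0, 0],
    [0, 0, -0.15, 0, 0, 0, 0],
  ],
)

```text
t: 15.37
position: [0.6422, 0.0702, 0.1637]
eef_rot: [0.095, 0.698, -0.097, 0.703]
contact_force: [-4.4, -0.0, 10.1]
width: -0.0
```

```bash
python3 t.py
```

```text
turn 0.5393 Tz 0.037 F [-4.4 -0.  10.1] T [-0.01  0.68  0.04] pos [0.6422 0.0702 0.1637] x [ 0.006 -0.003 -1.   ] t 15.37 q6 -1.204
```

Home: firm end stop after about 6.4 mm. Now I'll back away and check by camera.

Request:
drive_tool(
  series=[
    [0, 0, 0.5, 0, 0, 0, 0],
    [0, 0, 2, 0, 0, 0, 0],
    [-1.5, -0.4, 3, 0, 0, 0, 0],
    [-3.5, -0.9, 1.5, 0, 0, 0, 0],
    [-3.5, -0.9, 0.5, 0, 0, 0, 0],
    [-3.5, -0.9, 0.5, 0, 0, 0, 0],
    [0, 0, 0, 0, 0, 0, 0],
    [0, 0, 0, 0, 0, 0, 0],
  ],
)

```text
t: 16.03
position: [0.5192, 0.0385, 0.242]
eef_rot: [0.095, 0.698, -0.096, 0.703]
contact_force: [1.1, 0.7, 0.9]
width: 0.0004
```

Run:
```python
from h import *
s=st();p=arm.capture("wrist");cv2.imwrite("pics/w7.png",p["frame"])
p=arm.capture("side");cv2.imwrite("pics/s7.png",cv2.resize(p["frame"][120:250,190:350],None,fx=4,fy=4,interpolation=cv2.INTER_CUBIC))
p=arm.capture("scene");cv2.imwrite("pics/c7.png",cv2.resize(p["frame"][140:260,210:350],None,fx=4,fy=4,interpolation=cv2.INTER_CUBIC))
```

```text
t 16.03 pos [0.5192 0.0385 0.242 ] x [ 0.006 -0.003 -1.   ] y [ 0.268  0.963 -0.001] F [1.1 0.7 0.9] T [-0.02  0.01 -0.01] w 0.0004 q [ 0.05  0.24  1.71 -0.    1.19 -1.24]
```

View pics/w7.png

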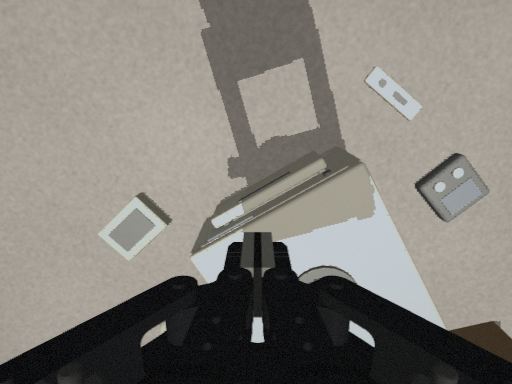

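View pics/s7.png

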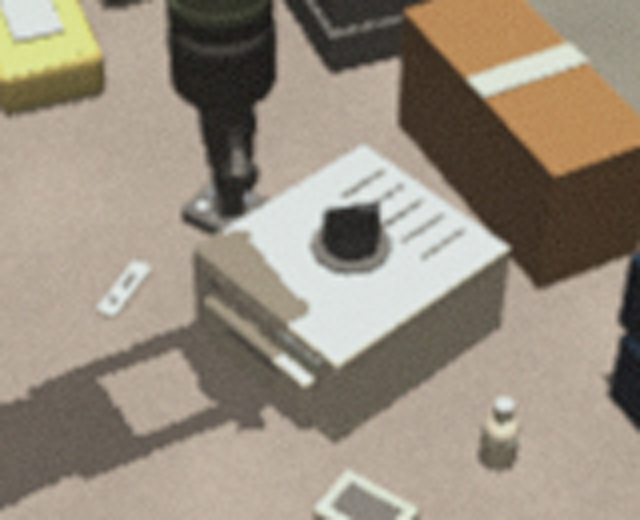

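View pics/c7.png

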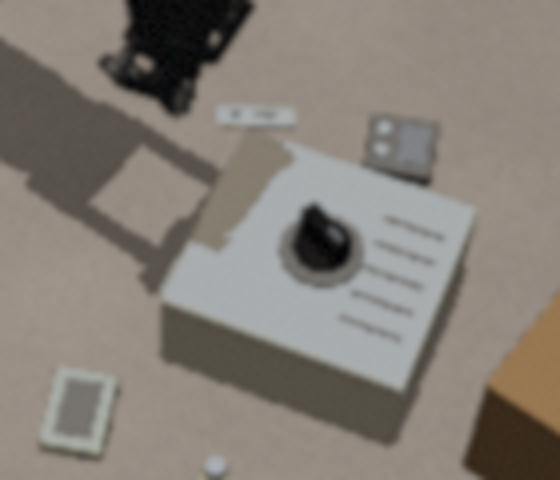

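Run:
```python
from h import *
s=st();p=arm.capture("wrist");E=wristE(p,s)
cv2.imwrite("pics/z7.png",cv2.resize(p["frame"][140:270,180:380],None,fx=4,fy=4,interpolation=cv2.INTER_CUBIC))
n=np.array([np.cos(.267),np.sin(.267),0])
for u,v,z in [(193,252,.1),(365,165,.1),(212,222,.064),(322,160,.064)]: q=ray(p,E,u,v,z);print(q,q@n)
```

```text
t 16.18 pos [0.5206 0.0388 0.2413] x [ 0.005 -0.003 -1.   ] y [ 0.268  0.963 -0.002] F [-0.7 -1.1 -0.3] T [-0.05 -0.01  0.07] w 0.0003 q [ 0.05  0.24  1.71 -0.    1.19 -1.24]
[ 0.56497763 -0.03374624  0.1       ] 0.5360550626075258
[0.52674388 0.1323743  0.1       ] 0.5430051235653175
[ 0.55392106 -0.0171571   0.064     ] 0.5297671274543108
[0.52136882 0.10373319 0.064     ] 0.5302638804345485
```

View pics/z7.png

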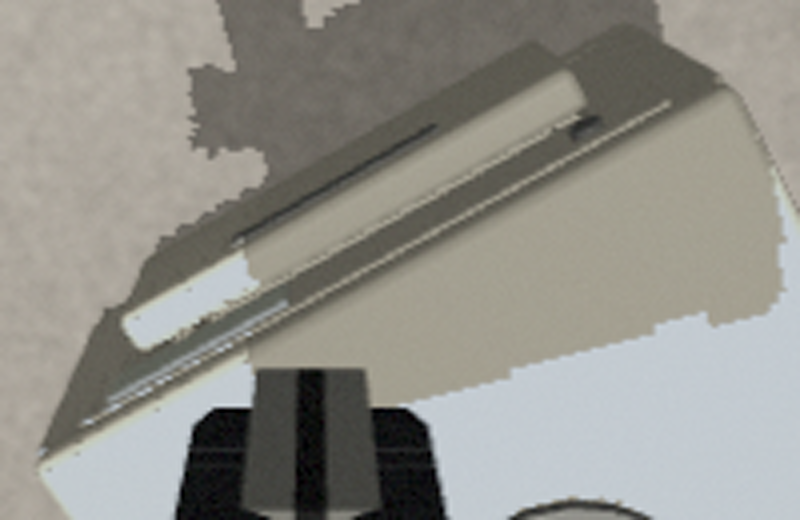

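Gap is about 10 mm against the nominal 12 mm, so the drawer is shut within measuring error.

```bash
python3 -c "
from cell import arm
print(arm.sign_off())"
```

```text
the job is handed in; nothing more can be done
None
```

The drawer is shut and the knob is locked on its notch. I handed the job in at about 16 s, with the arm clear of everything.

- **Drawer:** I pushed it shut with the closed fingertips until it met a firm stop. The tool stopped moving while the sideways push rose to about 14 N. The last camera measurement put the panel face about 10 mm in front of the roof edge, against the nominal 12 mm. That matches within measuring error.
- **Finding the notch:** I turned the gripped knob slowly clockwise. The measured torque dipped to about 0 near 0.50 rad, then climbed past 0.3 N m near 0.556 rad. The dip looked shallower than described, in noisy readings.
- **Overshoot:** I turned on to 0.58 rad before stopping (0.55 N m there), about 0.05 rad past the notch. I then turned back to about 0.54 rad, where the torque was near zero, and let go so the knob could settle.
- **Pressing home:** I pressed the top with the closed fingertips. The knob sank about 6.4 mm at 3–4 N, past the 2 mm bolt stop, to a firm end stop. Peak press there was about 13 N.
- **Last look:** The pictures show the knob lower and turned. The bystanders near the reader (cassette, timer, reagent bottle and swab pack) look unmoved. I did not check the sanitizer, wipes or rack again at the end, but the arm never worked near them after leaving its start pose.

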